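# Sort the hall table: wedges, wall fittings and key

### The job

Sort the things lying loose on the hall table: put both steel door wedges in the open wooden box, the umbrella hook and the coat peg in the shallow metal tray, and the car key in the key bowl. Set the wedges, the hook and the peg down without dropping them, each flat on its container's floor the same way up as it lies now and not on top of another, and leave the torch and the polish tin where they are.

Things in the scene. Friction and masses are not known exactly. Their poses are not given: they have to be found in the camera images.
- large_wedge: The larger of two bare steel door wedges, folded from 4 mm plate and hollow: 92 mm long (x -40 to +52), 36 mm wide (y), 32 mm high at the thick end (x = -40), falling straight to a thin toe at x = +52; about 0.3 kg. Origin on the underside, centre line: grip across the width there (20 mm high). Loose, in the near arc, this way up, yaw within 0.5 rad of 0.
- small_wedge: The smaller steel door wedge, same make: 62 mm long (x -26 to +36), 28 mm wide (y), 22 mm high at the thick end (x = -26), thin toe at x = +36; about 0.14 kg. Origin on the underside, centre line: grip across the width there (14 mm high). Loose, in the near arc, this way up, yaw within 0.5 rad of 0.
- umbrella_hook: Black plastic umbrella wall hook on its back: plate 80 mm (x) by 30 mm (y) by 7 mm thick; amid it a shank 20 (x) by 14 mm (y) rises to 43 mm, with an arm to x = +36 and a lip 55 mm high there, all 14 mm wide. About 50 g. Origin on the underside under the shank; grip shank or plate across y. Loose, in the near arc, this way up, yaw within 0.5 rad of 0.
- coat_peg: White plastic clamp-on coat peg lying flat: a C-shaped clamp 24 mm high at x = -50 to -12, 52 mm wide (y), open to -x, and a round peg of 16 mm diameter, axis 12 mm above the underside, from x = -12 to +34, ending in a 24 mm disc up to x = +42. About 70 g. Origin at underside level below the bare peg; grip that across y. Loose, in the near arc, this way up, yaw within 0.5 rad of 0.
- car_key: Car key lying flat: black plastic head 40 mm (x -20 to +20) by 30 mm (y) by 12 mm thick, and a fixed thin steel blade from x = +20 to +58, 6 mm above the underside. About 50 g. Origin on the underside at the centre of the head, which is gripped across y. Loose, in the near arc, this way up, yaw within 0.5 rad of 0.
- key_bowl: White plastic key bowl, round, 45 mm high, 152 mm across the rim and 124 mm at the foot outside, wall and floor 4 mm. Origin under its centre. Fixed; left, middle or right in the farther arc, yaw within 0.25 rad of 0.
- wooden_box: Small wooden box, its lid open and leaning back, away from the box, from the far (+x) rim. Box 130 mm (x) by 184 mm (y) by 45 mm high, walls and floor 8 mm (inside 114 by 168 mm). The lid stays fixed, rising to 155 mm high at x = +145. Origin under the centre of the box, lid not counted. Fixed; left, middle or right in the farther arc, yaw within 0.25 rad of 0.
- metal_tray: Shallow aluminium tray 125 mm (x) by 184 mm (y) by 24 mm high, walls and floor 4 mm (inside 117 by 176 mm). Origin under its centre. Fixed; left, middle or right in the farther arc, yaw within 0.25 rad of 0.
- pocket_torch: Bystander: black pocket torch standing on its lens end, 44 mm across, 105 mm high, beyond the targets at the far left or far right. Origin under its centre.
- polish_tin: Bystander: closed round steel shoe-polish tin, 72 mm across, 30 mm high, beyond the targets at the other far side. Origin under its centre.

How it is judged:
At the end, for the whole second after the job is handed in: Wedges in the wooden box, hook and peg in the tray: origins within 55 mm (x) and 80 mm (y) of its centre, at most 6 mm above its floor, tilt under 0.12 rad. Key head within 60 mm of the bowl's centre and under 40 mm up. All released, at rest (x of large_wedge in the frame of wooden_box between -0.055 and 0.055 m and y of large_wedge in the frame of wooden_box between -0.08 and 0.08 m and z of each of large_wedge, small_wedge in the frame of wooden_box below 0.014 m and angle between each of large_wedge, small_wedge, umbrella_hook, coat_peg's own z axis and vertical below 0.12 rad and x of small_wedge in the frame of wooden_box between -0.055 and 0.055 m and y of small_wedge in the frame of wooden_box between -0.08 and 0.08 m and x of umbrella_hook in the frame of metal_tray between -0.055 and 0.055 m and y of umbrella_hook in the frame of metal_tray between -0.08 and 0.08 m and z of each of umbrella_hook, coat_peg in the frame of metal_tray below 0.01 m and x of coat_peg in the frame of metal_tray between -0.055 and 0.055 m and y of coat_peg in the frame of metal_tray between -0.08 and 0.08 m and horizontal distance between car_key and key_bowl below 0.06 m and z of car_key in the frame of key_bowl below 0.04 m and linear speed of each of large_wedge, small_wedge, umbrella_hook, coat_peg, car_key below 0.02 m/s and angular speed of each of large_wedge, small_wedge, umbrella_hook, coat_peg, car_key below 0.2 rad/s); the robot touches nothing.
It fails at once if a wedge, the hook or the peg is dropped into its container (faster than 0.7 m/s within 35 mm of the cloth) ((x of large_wedge in the frame of wooden_box between -0.055 and 0.055 m and y of large_wedge in the frame of wooden_box between -0.08 and 0.08 m and z of large_wedge in the frame of wooden_box below 0.035 m and linear speed of large_wedge above 0.7 m/s) or (x of small_wedge in the frame of wooden_box between -0.055 and 0.055 m and y of small_wedge in the frame of wooden_box between -0.08 and 0.08 m and z of small_wedge in the frame of wooden_box below 0.035 m and linear speed of small_wedge above 0.7 m/s) or (x of umbrella_hook in the frame of metal_tray between -0.055 and 0.055 m and y of umbrella_hook in the frame of metal_tray between -0.08 and 0.08 m and z of umbrella_hook in the frame of metal_tray below 0.035 m and linear speed of umbrella_hook above 0.7 m/s) or (x of coat_peg in the frame of metal_tray between -0.055 and 0.055 m and y of coat_peg in the frame of metal_tray between -0.08 and 0.08 m and z of coat_peg in the frame of metal_tray below 0.035 m and linear speed of coat_peg above 0.7 m/s)).
It fails at once if the pocket torch is shifted by more than 25 mm (distance of pocket_torch from where it was at the start of the episode above 0.025 m).
It fails at once if the polish tin is shifted by more than 25 mm (distance of polish_tin from where it was at the start of the episode above 0.025 m).
It also fails if it takes over 134 s, if anything falls off the work surface, if the arm or the gripper's body presses on something with over 40 N, if the wrist force passes 120 N, or if a joint passes its speed limit or range.

### The arm

A 7-joint arm with a two-finger parallel gripper is mounted at the origin on the work surface. World frame = base frame: x ahead of the robot, y to its left, z up, the work surface at z = 0. Lengths are in m, angles in rad, forces in N, time in s.
With the tool pointing down it reaches from about 0.425 to 0.95 m from the base axis. Payload 4.7 kg.
Tool frame: the origin (TCP) lies on the mounting face of the last link; the fingertips stand 173 mm ahead of it and the grasp point (between the pads) lies 155 mm ahead of it (r.grasp_offset is the z of the grasp point in the tool frame, in m); z points along the fingers, y is the line along which they close (so a half turn about z gives the same grasp; the last joint's range is limited). The gripper opens to 85 mm and grips with 20 to 120 N. Pads are 22 mm wide; open, the fingers measure 114 mm over their backs; the gripper's body (76 mm by 85 mm) begins 54 mm behind the grasp point. The pads swing forward as they close: fully open they stand 13 mm farther back than shut.
Start: joints at [-0.029, 0.469, -0.049, 1.532, 0.024, 1.141, -0.082], TCP at [0.675, 0, 0.405] pointing down, gripper open.
Joint ranges: [-2.59, 2.59], [-0.33, 1.99], [-1.39, 1.29], [0.1, 2.45], [-1.04, 4.18], [0.21, 1.99], [-2.66, 2.66]. Speed limits (rad/s): [2.57, 2.57, 3.14, 3.14, 3.14, 3.14, 3.14].

### API

Orientations are given as a 3x3 rotation matrix whose columns are the frame's x, y, z axes.
In Python, from bench import r gives the robot as it stands. The module is installed in compiled form; this text tells all that it offers.
- The arm moves only by the shell command python3 -m inch 'ROWS' [OPENING]. ROWS is a JSON object of lists of equal length, an entry for each row: "linear": the shift along the world's x, y, z in units of 0.03 m (1.0 is 0.03 m), a list of three; "dr": the turn, a rotation vector about the world's x, y, z in units of 0.15 rad (1.0 is 0.15 rad), a list of three. A call has exactly 8 rows; each row shifts and turns the commanded pose from where the row before left it; what a row does not reach is not made up. A row lasts 1/8 s, in which the tool goes at most 62.5 mm and 10.7 degrees, less where a joint would pass 70% of its speed; a pose out of reach is approached as far as the arm can. A call with a number of a shift or a turn outside -1 to 1 is refused whole. A call with a gripper value outside its range is refused whole. OPENING is the finger opening in mm, from 0 to 85.4, set as the call begins (- or left out, the last holds). The fingers move at their own pace and stop on an object; the grip force is fixed at half the most. Time passes only in rows, so rows that do not move let the fingers close, or fill a call up. It gives the time, the measured TCP pose, the force, the opening and the grip force at its end, in the units of the state.
- r.state(): the state, without advancing time (a new reading comes with each control period).
- r.capture(name): name is "scene" or "side" or "wrist"; returns a dict with "image" (420x560x3 uint8, red, green, blue), "mtx" (3x3 intrinsics, pixels), "R" (3x3) and "t" (3): a world point X has camera coordinates R X + t; the wrist camera has in their place "hand_eye" (4x4, takes a point from camera to tool coordinates, whose origin is the TCP and whose axes are the flange's). Camera axes: x right, y down, z forward; pixel columns grow to the right and rows downward; lengths in m; the calibration is good to about 2 mm. The wrist camera is an equidistant fisheye: a pixel r from the principal point sees the ray r / f radians off the axis. A picture is of the moment at which its call begins: read the wrist's pose just before it. There is no depth.
- r.finish_job(): hands the job in; it is judged then, once.
The state is a dict: "t": time; "qpos": joint angles; "qd": joint speeds; "joint_torque": joint torques, N m; "ee_pos": TCP position; "eef_rot": TCP orientation; "force": force on the tool from outside, world axes, zero at the start; "ft_torque": the same for the moment, N m; "gripper_width": finger opening in m; "grasp_force": force on a finger pad.
Only numpy, scipy, OpenCV 4.12 (cv2) and the standard library are available. Lean on these libraries where they do the work, as an engineer would, in place of code of your own. Each camera call takes 0.05 s, during which the arm holds its last target. There are 200 camera calls.

## Working session

There is one attempt and no reset: what is moved stays moved. The work goes in short steps, Python scripts to look and compute and a shell command to move; the robot and the scene stay as the last step left them, time stands still between calls to the robot, and variables do not carry over. Pictures are saved under pics/ and viewed, at most 14 in all, crops included, and the job is handed in when it is done.

```bash
mkdir -p pics; python3 - <<'E'
from bench import r
import cv2,pickle
s=r.state();print(s['t'],s['ee_pos'],s['eef_rot'],r.grasp_offset)
d={'state':s}
for n in ('scene','side','wrist'):
    c=r.capture(n);d[n]=c;cv2.imwrite(f'pics/{n}0.png',c['image'][:,:,::-1])
    print(n,c['mtx'],c.get('R'),c.get('t'),c.get('hand_eye'))
pickle.dump(d,open('d0.pkl','wb'))
E
```

```text
0.0 [ 6.74757578e-01 -1.33461856e-06  4.03635925e-01] [[ 3.94129024e-05  9.99998035e-01 -1.98220936e-03]
 [ 9.99999998e-01 -3.95242477e-05 -5.61331878e-05]
 [-5.62114228e-05 -1.98220714e-03 -9.99998034e-01]] 0.1547
scene [[452.69166925   0.         280.22718569]
 [  0.         452.69166925 213.67600273]
 [  0.           0.           1.        ]] [[-0.72947859  0.68393655 -0.0095805 ]
 [ 0.56950365  0.59954887 -0.56232264]
 [-0.37884902 -0.41565846 -0.82686242]] [ 0.40958974 -0.31221438  1.34319692] None
side [[525.40873036   0.         282.40556341]
 [  0.         525.40873036 207.28048774]
 [  0.           0.           1.        ]] [[ 0.89131503 -0.45333314  0.00682475]
 [-0.30712494 -0.61478592 -0.72643826]
 [ 0.3335143   0.64538929 -0.68719784]] [-0.49946144  0.21286622  0.97308264] None
wrist [[325.1922621    0.         283.95046691]
 [  0.         325.1922621  209.51109243]
 [  0.           0.           1.        ]] None None [[ 6.51798981e-05 -9.48587050e-01 -3.16516356e-01  8.07916651e-02]
 [ 9.99999864e-01  2.25610310e-04 -4.70216235e-04  6.74795240e-04]
 [ 5.17450384e-04 -3.16516282e-01  9.48586936e-01  3.06393507e-02]
 [ 0.00000000e+00  0.00000000e+00  0.00000000e+00  1.00000000e+00]]
```

View pics/scene0.png

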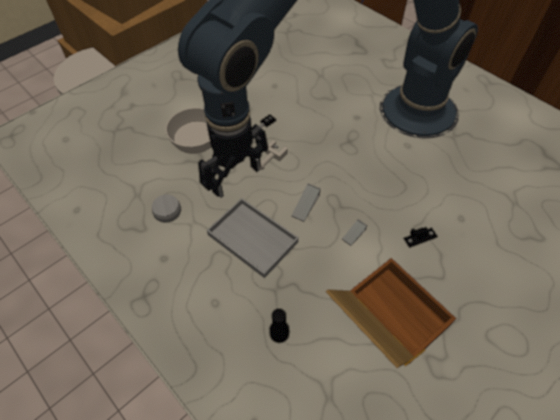

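View pics/side0.png

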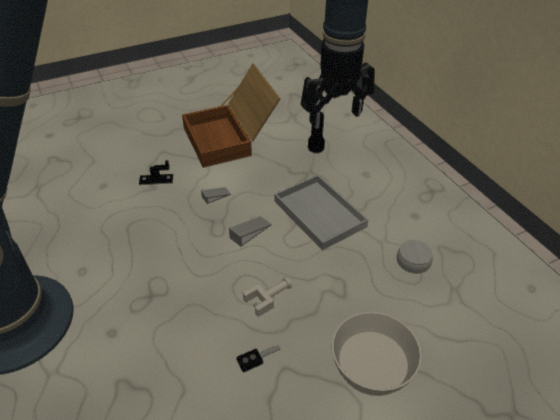

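View pics/wrist0.png

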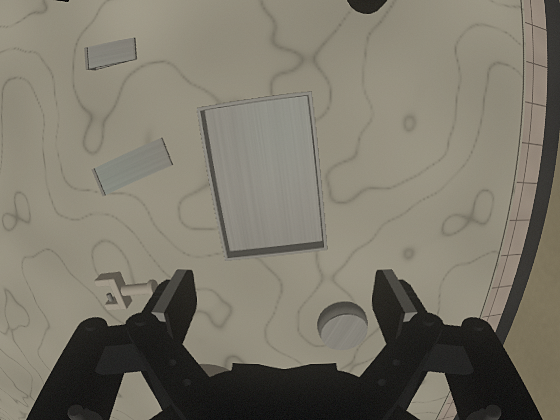

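The scene view shows hook (420,237), small wedge (355,231), large wedge (306,202), peg (275,152) and key (268,120), with the box at (403,310), tray (252,238), bowl (190,130), torch (279,325) and tin (166,207). The side view shows the same layout: hook (156,178), wedges (215,195) and (250,230), peg (265,297), key (255,360), box (217,135), tray (320,212), bowl (376,353). The wrist view covers the tray, both wedges and the tin.

```bash
cat > h.py <<'E'
import numpy as np, cv2, pickle
def ray(c,uv,st=None):
    K=c['mtx'];uv=np.atleast_2d(np.asarray(uv,float));p=(uv-[K[0,2],K[1,2]])/K[0,0]
    if 'hand_eye' in c and c['hand_eye'] is not None:
        th=np.linalg.norm(p,axis=1,keepdims=True);d=np.hstack([p/np.maximum(th,1e-9)*np.sin(th),np.cos(th)])
        H=np.asarray(c['hand_eye']);R=np.asarray(st['eef_rot']);o=R@H[:3,3]+np.asarray(st['ee_pos']);return o,d@(R@H[:3,:3]).T
    d=np.hstack([p,np.ones((len(p),1))]);R=np.asarray(c['R']);return -R.T@np.asarray(c['t']),d@R
def cast(c,uv,z,st=None):
    o,d=ray(c,uv,st);return (o+d*((z-o[2])/d[:,2])[:,None])[:,:2]
def proj(c,X,st=None):
    X=np.atleast_2d(X).astype(float)
    if 'hand_eye' in c and c['hand_eye'] is not None:
        H=np.asarray(c['hand_eye']);R=np.asarray(st['eef_rot']);x=((X-st['ee_pos'])@R-H[:3,3])@H[:3,:3]
        n=np.linalg.norm(x[:,:2],axis=1,keepdims=True);p=x[:,:2]/n*np.arctan2(n[:,0],x[:,2])[:,None]
    else:
        x=X@np.asarray(c['R']).T+c['t'];p=x[:,:2]/x[:,2:]
    return p*c['mtx'][0,0]+c['mtx'][:2,2]
def snap(names,tag):
    from bench import r
    d={}
    for n in names:
        d['state']=r.state();d[n]=r.capture(n);cv2.imwrite(f'pics/{n}{tag}.png',d[n]['image'][:,:,::-1])
    pickle.dump(d,open(f'd{tag}.pkl','wb'));return d
E
python3 - <<'E'
from h import *
d=pickle.load(open('d0.pkl','rb'))
S=dict(hook=(156,180,.0),sw=(215,195,.01),lw=(250,230,.01),peg=(265,297,.01),key=(250,360,.01),box=(217,135,.01),tray=(320,212,.0),bowl=(376,353,.01),tin=(414,257,.015))
C=dict(hook=(420,239),sw=(355,231),lw=(306,202),peg=(275,152),key=(268,120),box=(403,310),tray=(252,238),bowl=(190,132),tin=(166,207))
for k,(u,v,z) in S.items(): print(k,cast(d['side'],(u,v),z),cast(d['scene'],C[k],z))
# camera-consistent rectangles
w=d['wrist'];st=d['state']
tray=[(198,107),(311,92),(327,248),(226,259)]
print(cast(w,tray,.024,st))
# zoom
im=d['side']['image'][:,:,::-1]
A=cv2.resize(im[150:385,125:295],None,fx=2.5,fy=2.5,interpolation=cv2.INTER_CUBIC)
cv2.imwrite('pics/zoomside.png',A);print(A.shape)
E
```

```text
hook [[0.35745969 0.27490621]] [[0.36160243 0.2789922 ]]
sw [[0.46148554 0.15015644]] [[0.4635131  0.15960749]]
lw [[0.48732452 0.01108427]] [[0.48826047 0.01717223]]
peg [[ 0.43919319 -0.16453865]] [[ 0.43062412 -0.1603408 ]]
key [[ 0.35801241 -0.27406674]] [[ 0.36155374 -0.2647575 ]]
box [[0.55377358 0.36854351]] [[0.53960756 0.36494164]]
tray [[0.65653046 0.00084072]] [[ 0.65353063 -0.0017762 ]]
bowl [[ 0.56068865 -0.36085028]] [[ 0.55376123 -0.38229001]]
tin [[ 0.75394526 -0.21378441]] [[ 0.75543591 -0.21060892]]
[[ 0.58166524  0.0809662 ]
 [ 0.70298192  0.09477525]
 [ 0.72575834 -0.0839441 ]
 [ 0.60403628 -0.09918623]]
(588, 425, 3)
```

```bash
python3 -m inch '{"linear":[[-1,1,0],[-1,1,0],[-1,1,0],[-1,1,0],[-1,1,0],[-1,1,0],[0,1,0],[0,0,0]],"dr":[[0,0,0],[0,0,0],[0,0,0],[0,0,0],[0,0,0],[0,0,0],[0,0,0],[0,0,0]]}'
python3 -c "
from h import *
d=snap(['wrist'],'1')"
python3 -m inch '{"linear":[[0,-1,0],[0,-1,0],[0,-1,0],[0,-1,0],[0,-1,0],[0,-1,0],[0,-1,0],[0,0,0]],"dr":[[0,0,0],[0,0,0],[0,0,0],[0,0,0],[0,0,0],[0,0,0],[0,0,0],[0,0,0]]}'
python3 -c "
from h import *
d=snap(['wrist'],'2')"
python3 -m inch '{"linear":[[0,-1,0],[0,-1,0],[0,-1,0],[0,-1,0],[0,-1,0],[0,-1,0],[0,-1,0],[0,0,0]],"dr":[[0,0,0],[0,0,0],[0,0,0],[0,0,0],[0,0,0],[0,0,0],[0,0,0],[0,0,0]]}'
python3 -c "
from h import *
d=snap(['wrist','side','scene'],'3')"
python3 - <<'E'
import cv2,numpy as np
a=[cv2.imread(f'pics/wrist{i}.png') for i in (1,2,3)]
cv2.imwrite('pics/m.png',np.vstack([np.hstack([cv2.resize(x[0:420],(400,300)) for x in a[:2]]),np.hstack([cv2.resize(a[2],(400,300)),np.zeros((300,400,3),np.uint8)])]))
E
```

```text
t: 1.15
ee_pos: [0.4941, 0.2126, 0.4047]
eef_rot: [[-0.005, 1.0, -0.0], [1.0, 0.005, 0.001], [0.001, -0.0, -1.0]]
force: [0.7, -0.3, -0.4]
gripper_width: 0.0854
grasp_force: 0.0
t: 2.2
ee_pos: [0.4947, -0.0039, 0.4046]
eef_rot: [[0.007, 1.0, -0.001], [1.0, -0.007, -0.001], [-0.001, -0.001, -1.0]]
force: [0.2, 0.2, 0.1]
gripper_width: 0.0851
grasp_force: 0.0
t: 3.25
ee_pos: [0.4947, -0.2118, 0.4045]
eef_rot: [[0.004, 1.0, -0.0], [1.0, -0.004, -0.001], [-0.001, -0.0, -1.0]]
force: [0.8, -0.1, -0.8]
gripper_width: 0.0857
grasp_force: 0.0
```

View pics/m.png

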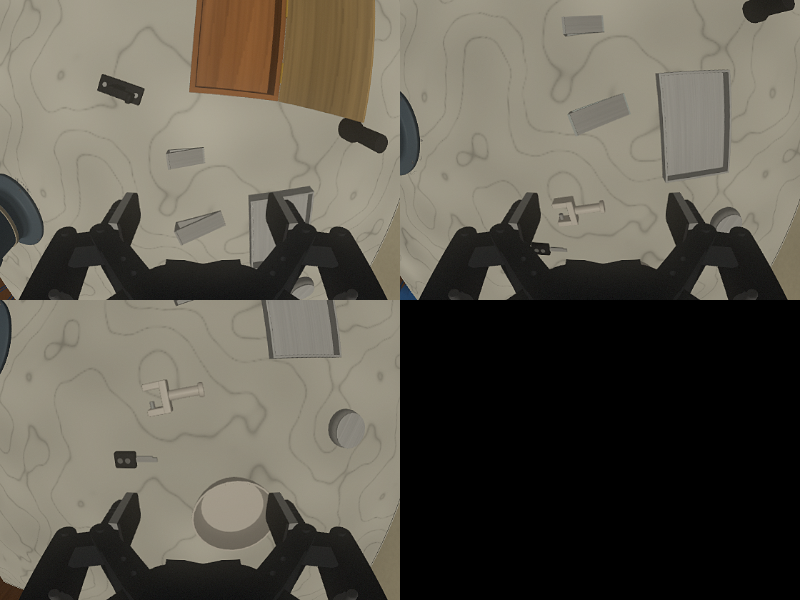

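The mosaic shows w1 with the hook (168,126) and small wedge (259,221), w2 with the large wedge (280,158), and w3 with the peg (241,133), key (190,224) and bowl (325,300), in full-resolution pixels. Next I'll zoom in with contours.

```bash
cat > z.py <<'E'
from h import *
D={i:pickle.load(open(f'd{i}.pkl','rb')) for i in (1,2,3)}
T=[(1,'wrist',168,126,45,'hook'),(1,'wrist',259,221,36,'sw'),(2,'wrist',280,158,52,'lw'),(3,'wrist',241,133,52,'peg'),(3,'wrist',190,224,40,'key'),(3,'side',217,135,65,'box')]
tiles=[]
for i,n,u,v,h,nm in T:
    im=D[i][n]['image'][:,:,::-1];f=264/(2*h)
    a=cv2.resize(im[v-h:v+h,u-h:u+h],(264,264),interpolation=cv2.INTER_CUBIC)
    a=cv2.convertScaleAbs(a,alpha=1.3)
    for g in range(-60,61,10):  # 10 px ticks
        if abs(g)<h:
            p=int((g+h)*f);cv2.line(a,(p,0),(p,6 if g else 14),(0,0,255),1);cv2.line(a,(0,p),(6 if g else 14,p),(0,0,255),1)
    cv2.putText(a,nm,(20,255),0,.5,(0,0,255),1);tiles.append(a)
cv2.imwrite('pics/z.png',np.vstack([np.hstack(tiles[:3]),np.hstack(tiles[3:])]))
E
python3 z.py
python3 - <<'E'
from h import *
D={i:pickle.load(open(f'd{i}.pkl','rb')) for i in (1,2,3)}
for i,n,u,v,h,nm in [(1,'wrist',168,126,45,'hook'),(1,'wrist',259,221,36,'sw'),(2,'wrist',280,158,52,'lw'),(3,'wrist',241,133,52,'peg'),(3,'wrist',190,224,40,'key')]:
    c=D[i][n]['image'][v-h:v+h,u-h:u+h].astype(int)
    print(nm,'bg',np.median(c,axis=(0,1)),'ctr',c[h,h],c[h,h+8],c[h-5,h-5])
E
```

```text
hook bg [158. 153. 136.] ctr [48 46 40] [55 52 48] [44 43 35]
sw bg [158. 152. 136.] ctr [132 128 117] [130 125 115] [133 129 119]
lw bg [150. 145. 129.] ctr [124 120 111] [121 118 109] [123 121 110]
peg bg [147. 142. 126.] ctr [170 161 146] [160 152 135] [137 130 115]
key bg [146. 141. 125.] ctr [85 84 75] [127 124 114] [53 50 45]
```

View pics/z.png

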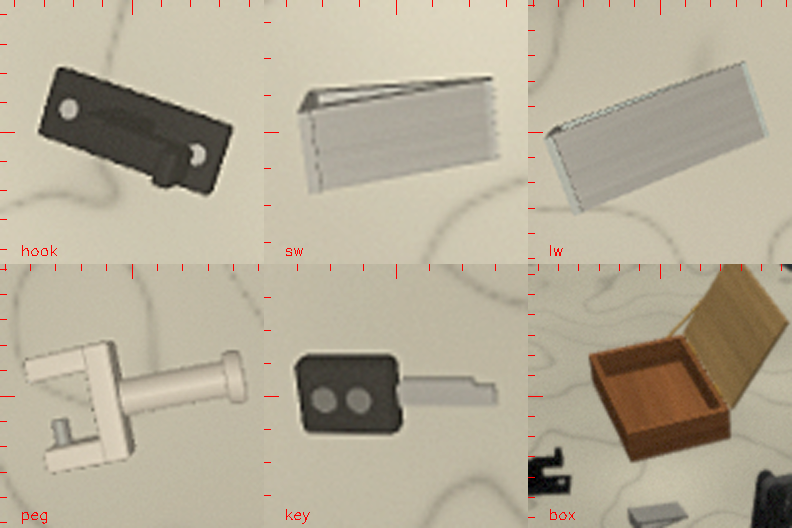

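Corners are readable in the zoom (tile pixels). I'll cast them, and look at the box more closely.

```bash
python3 - <<'E'
from h import *
D={i:pickle.load(open(f'd{i}.pkl','rb')) for i in (1,2,3)}
def c(i,u,v,h,pts,z):
    f=264/(2*h);P=np.array(pts,float)/f+[u-h-.5+.5/f*0+.0,v-h-.5]
    return np.vstack([cast(D[i]['wrist'],p,zz,D[i]['state']) for p,zz in zip(P,np.broadcast_to(z,len(P)))])
def rep(n,q):
    print(n,q.round(4).tolist(),'sides',np.linalg.norm(q-np.roll(q,-1,0),axis=1).round(4))
def yaw(a):return np.arctan2(a[1],a[0]).round(3)
q=c(1,168,126,45,[(62,67),(232,125),(209,195),(39,133)],.007);rep('hook',q);print(q.mean(0),yaw(q[1]+q[2]-q[0]-q[3]))
q=c(1,259,221,36,[(35,110),(228,78),(234,157),(44,193)],[.022,.001,.001,.022]);rep('sw',q)
y=yaw(q[1]+q[2]-q[0]-q[3]);a=np.array([np.cos(y),np.sin(y)]);print((q[0]+q[3])/2+.026*a,(q[1]+q[2])/2-.036*a,y)
q=c(2,280,158,52,[(19,135),(215,63),(239,136),(45,212)],[.032,.001,.001,.032]);rep('lw',q)
y=yaw(q[1]+q[2]-q[0]-q[3]);a=np.array([np.cos(y),np.sin(y)]);print((q[0]+q[3])/2+.04*a,(q[1]+q[2])/2-.052*a,y)
q=c(3,241,133,52,[(116,79),(132,189),(121,118),(127,148),(237,87),(246,138)],[.024,.024,.012,.012,.012,.012]);rep('peg',q)
m=[(q[0]+q[1])/2,(q[2]+q[3])/2,(q[4]+q[5])/2];y=yaw(m[2]-(m[0]+m[1])/2);a=np.array([np.cos(y),np.sin(y)])
print(m[0]+.012*a,m[1]+.012*a,m[2]-.042*a,y)
q=c(3,190,224,40,[(34,91),(134,89),(138,169),(39,169),(233,127)],[.012]*4+[.006]);rep('key',q);print(q[:4].mean(0),yaw(q[4]-q[:4].mean(0)))
print('bowl',cast(D[3]['wrist'],(326,298),.045,D[3]['state']),cast(D[3]['side'],(376,347),.045))
A=cv2.resize(D[3]['side']['image'][90:180,170:290,::-1],(400,300),interpolation=cv2.INTER_CUBIC)
B=cv2.resize(D[3]['scene']['image'][250:370,320:480,::-1],(400,300),interpolation=cv2.INTER_CUBIC)
cv2.imwrite('pics/box.png',np.hstack([A,B]))
E
```

```text
hook [[0.3286, 0.3024], [0.4003, 0.2747], [0.3897, 0.2472], [0.3166, 0.2761]] sides [0.0769 0.0294 0.0786 0.0289]
[0.35878157 0.27512707] -0.373
sw [[0.4347, 0.1699], [0.4956, 0.1741], [0.4978, 0.1462], [0.4362, 0.1414]] sides [0.0611 0.028  0.0618 0.0285]
[0.4613941  0.15757437] [0.46080601 0.1575142 ] 0.073
lw [[0.4429, 0.02], [0.5276, 0.047], [0.539, 0.0134], [0.4527, -0.0138]] sides [0.089  0.0354 0.0905 0.0352]
[0.48589413 0.0151493 ] [0.48374042 0.01448493] 0.307
peg [[0.4424, -0.1345], [0.4482, -0.182], [0.4424, -0.1521], [0.4448, -0.1655], [0.4932, -0.1391], [0.4972, -0.1615]] sides [0.0479 0.0305 0.0136 0.0552 0.0228 0.0611]
[ 0.45714456 -0.15635885] [ 0.45546567 -0.15683289] [ 0.45374288 -0.15700701] 0.161
key [[0.3422, -0.2509], [0.3822, -0.25], [0.3806, -0.2817], [0.34, -0.2825], [0.4174, -0.2668]] sides [0.0401 0.0318 0.0407 0.079  0.0769]
[ 0.36125914 -0.26627893] -0.01
bowl [[ 0.54670438 -0.3506859 ]] [[ 0.55113531 -0.36687539]]
```

View pics/box.png

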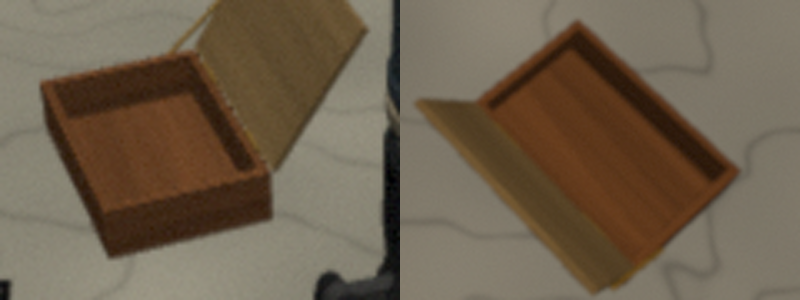

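```bash
python3 - <<'E'
from h import *
d=pickle.load(open('d3.pkl','rb'))
for n,P,s,o in (('side',[(41,86),(198,52),(271,172),(106,213)],3.3333,(170,90)),('scene',[(178,21),(84,103),(233,262),(338,171)],2.5,(320,250))):
    q=cast(d[n],np.array(P)/s+o-.4,.045);x=q[1]+q[2]-q[0]-q[3];y=q[0]+q[1]-q[2]-q[3]
    print(n,q.round(3).tolist(),np.linalg.norm(q-np.roll(q,-1,0),axis=1).round(3),q.mean(0),np.arctan2(x[1],x[0]),np.arctan2(-y[0],y[1]))
b=[]
for n in ('side','scene','wrist'):
    hsv=cv2.cvtColor(d[n]['image'],cv2.COLOR_RGB2HSV);u,v=proj(d[n],[.55,-.362,.045],d['state'])[0].astype(int)
    b.append(cv2.resize(d[n]['image'][max(v-60,0):v+60,max(u-60,0):u+60,::-1],(264,264)));print(n,u,v)
cv2.imwrite('pics/bowl.png',np.hstack(b))
E
```

```text
side [[0.488, 0.445], [0.619, 0.436], [0.604, 0.26], [0.476, 0.267]] [0.131 0.177 0.128 0.178] [0.54651037 0.35208614] -0.06697778886619438 -0.07548919883619667
scene [[0.479, 0.273], [0.599, 0.269], [0.616, 0.44], [0.493, 0.453]] [0.121 0.172 0.123 0.18 ] [0.54661916 0.35856356] -0.07240107976527549 3.053494970410748
side 373 345
scene 193 126
wrist 328 305
```

View pics/bowl.png

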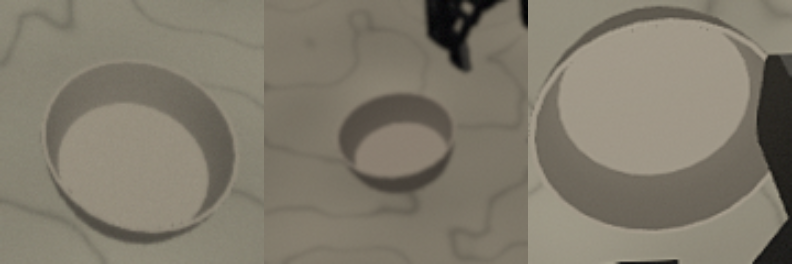

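Bowl rim centres are side (376,352), scene (193,128) and wrist (325,301). The box rim agrees in both views at about (0.546, 0.355), yaw -0.07. I'll do the key first.

```bash
python3 -m inch '{"linear":[[-0.556,-0.228,0],[-0.556,-0.228,0],[-0.556,-0.228,0],[-0.556,-0.228,0],[-0.556,-0.228,0],[-0.556,-0.228,0],[-0.556,-0.228,0],[-0.556,-0.228,0]],"dr":[[0,0,1],[0,0,1],[0,0,1],[0,0,1],[0,0,1],[0,0,1],[0,0,1],[0,0,1]]}' 
python3 -m inch '{"linear":[[0,0,-0.9],[0,0,-0.9],[0,0,-0.9],[0,0,-0.9],[0,0,-0.9],[0,0,-0.9],[0,0,-0.4],[0,0,0]],"dr":[[0,0,0.4],[0,0,0.4],[0,0,0.4],[0,0,0.4],[0,0,0.4],[0,0,0.4],[0,0,0],[0,0,0]]}'
python3 - <<'E'
from h import *
d=pickle.load(open('d3.pkl','rb'));st=d['state']
for n,p in (('side',(376,352)),('scene',(193,128)),('wrist',(325,301))): print(n,cast(d[n],p,.045,st))
snap(['wrist'],'4')
from bench import r
print(np.array(r.state()['qpos']).round(2))
E
```

```text
t: 4.4
ee_pos: [0.3615, -0.2635, 0.4048]
eef_rot: [[-0.935, 0.355, 0.0], [0.355, 0.935, 0.0], [-0.0, 0.0, -1.0]]
force: [-0.7, -0.4, 0.1]
gripper_width: 0.0852
grasp_force: 0.0
t: 5.4
ee_pos: [0.3618, -0.2641, 0.2304]
eef_rot: [[-1.0, 0.01, -0.001], [0.01, 1.0, 0.001], [0.001, 0.001, -1.0]]
force: [0.7, -0.5, -0.2]
gripper_width: 0.0854
grasp_force: 0.0
side [[ 0.54570809 -0.37481999]]
scene [[ 0.55491496 -0.35687476]]
wrist [[ 0.54575313 -0.35512532]]
[ 0.55  0.36 -0.01  2.21  0.01  0.57  2.09]
```

View pics/wrist4.png

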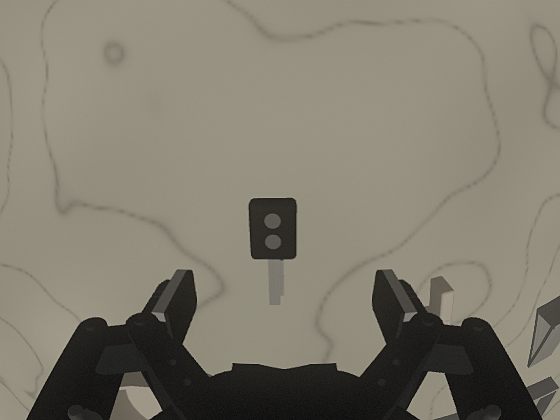

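Key head is at (273,228) with the fingers around u=284. I'll compute the correction.

```bash
python3 - <<'E'
from h import *
d=pickle.load(open('d4.pkl','rb'));st=d['state'];w=d['wrist']
print(cast(w,[(249,199),(296,199),(296,258),(250,258)],.012,st).round(4),cast(w,[(273,228.5)],.012,st),cast(w,[(275,303)],.006,st),proj(w,[.3618,-.2641,.012],st))
E
```

```text
[[ 0.3364 -0.2854]
 [ 0.3368 -0.257 ]
 [ 0.3765 -0.2569]
 [ 0.3763 -0.2867]] [[ 0.3557471 -0.2713138]] [[ 0.41599088 -0.27152799]] [[284.6885232  237.31884615]]
```

```bash
python3 -m inch '{"linear":[[-0.06,-0.1,-0.3],[-0.06,-0.1,-0.3],[0,0,-0.3],[0,0,-0.3],[0,0,-0.3],[0,0,-0.2],[0,0,-0.13],[0,0,0]],"dr":[[0,0,0],[0,0,0],[0,0,0],[0,0,0],[0,0,0],[0,0,0],[0,0,0],[0,0,0]]}' 55
python3 -m inch '{"linear":[[0,0,0],[0,0,0],[0,0,0],[0,0,0],[0,0,0],[0,0,0],[0,0,0],[0,0,0]],"dr":[[0,0,0],[0,0,0],[0,0,0],[0,0,0],[0,0,0],[0,0,0],[0,0,0],[0,0,0]]}' 0
```

```text
t: 6.45
ee_pos: [0.358, -0.2706, 0.1756]
eef_rot: [[-1.0, 0.011, -0.0], [0.011, 1.0, 0.0], [0.0, 0.0, -1.0]]
force: [-0.7, 1.1, -0.1]
gripper_width: 0.0545
grasp_force: 0.0
t: 7.45
ee_pos: [0.3581, -0.2708, 0.1764]
eef_rot: [[-1.0, 0.011, 0.001], [0.011, 1.0, -0.0], [-0.001, -0.0, -1.0]]
force: [-0.5, 0.5, 5.3]
gripper_width: 0.0282
grasp_force: 59.8
```

Gripped (28 mm). Now carrying it to the bowl.

```bash
python3 -m inch '{"linear":[[0,0,0.9],[0,0,0.9],[0,0,0.9],[1,-0.5,0],[1,-0.5,0],[1,-0.5,0],[1,-0.5,0],[1,-0.5,0]],"dr":[[0,0,0],[0,0,0],[0,0,0],[0,0,0],[0,0,0],[0,0,0],[0,0,0],[0,0,0]]}' 
python3 -m inch '{"linear":[[1,-0.5,0],[0,0,0],[0,0,-0.5],[0,0,-0.5],[0,0,-0.5],[0,0,-0.5],[0,0,0],[0,0,0]],"dr":[[0,0,0],[0,0,0],[0,0,0],[0,0,0],[0,0,0],[0,0,0],[0,0,0],[0,0,0]]}'
python3 -c "
from h import *
snap(['side'],'5')
cv2.imwrite('pics/s5.png',cv2.imread('pics/side5.png')[200:420,200:560])"
```

```text
t: 8.45
ee_pos: [0.5087, -0.346, 0.2566]
eef_rot: [[-1.0, 0.011, -0.0], [0.011, 1.0, 0.0], [0.0, 0.0, -1.0]]
force: [0.6, -0.9, -0.1]
gripper_width: 0.0278
grasp_force: 59.5
t: 9.45
ee_pos: [0.5382, -0.3608, 0.197]
eef_rot: [[-1.0, 0.011, 0.0], [0.011, 1.0, -0.0], [-0.0, -0.0, -1.0]]
force: [-0.1, 0.6, -0.4]
gripper_width: 0.0279
grasp_force: 59.4
```

View pics/s5.png

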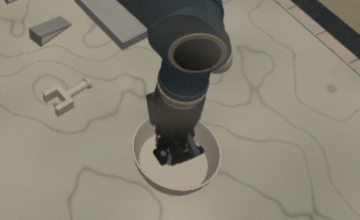

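The gripper is inside the bowl; release, then go over the peg and look.

```bash
python3 -m inch '{"linear":[[0,0,0],[0,0,0],[0,0,0],[0,0,0.7],[0,0,1],[0,0,1],[-0.4,1,0],[-0.4,1,0]],"dr":[[0,0,0],[0,0,0],[0,0,0],[0,0,0],[0,0,0],[0,0,0],[0,0,0],[0,0,0]]}' 55
python3 -m inch '{"linear":[[-0.4,1,0],[-0.4,1,0],[-0.4,1,0],[-0.4,1,0],[-0.17,0.83,0],[0,0,0],[0,0,0],[0,0,0]],"dr":[[0,0,0.3],[0,0,0.3],[0,0,0.3],[0,0,0.25],[0,0,0],[0,0,0],[0,0,0],[0,0,0]]}' 70
cat > pk.py <<'E'
import sys
from h import *
tag=sys.argv[1];d=snap(['wrist'],tag);print(d['state']['ee_pos'])
im=d['wrist']['image'][90:390,130:430,::-1]
cv2.imwrite(f'pics/c{tag}.png',cv2.resize(im,None,fx=2,fy=2,interpolation=cv2.INTER_CUBIC))
E
python3 pk.py 6
```

```text
t: 10.5
ee_pos: [0.5139, -0.3003, 0.28]
eef_rot: [[-1.0, 0.012, 0.003], [0.012, 1.0, -0.001], [-0.003, -0.001, -1.0]]
force: [1.1, -0.9, -0.1]
gripper_width: 0.0552
grasp_force: 0.0
t: 11.5
ee_pos: [0.4611, -0.1569, 0.2782]
eef_rot: [[-0.987, -0.159, 0.001], [-0.159, 0.987, -0.001], [-0.001, -0.001, -1.0]]
force: [-0.3, 0.1, -0.1]
gripper_width: 0.0699
grasp_force: 0.0
[ 0.46114132 -0.15692008  0.27821929]
```

View pics/c6.png

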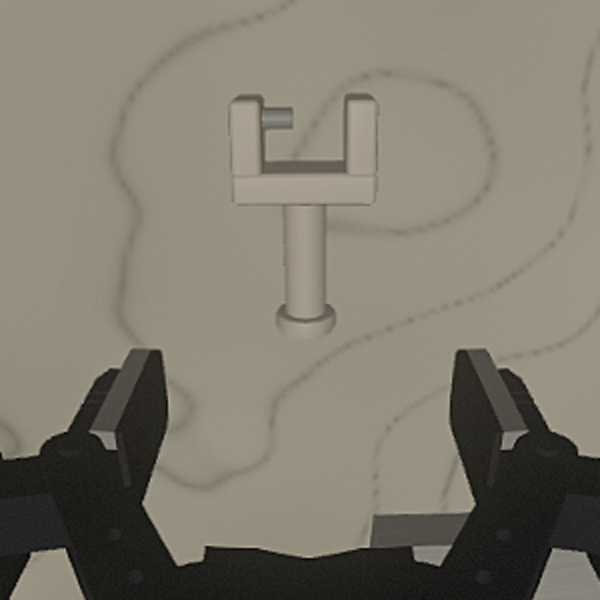

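Clamp front edge is at crop (306,204) and the disc at (306,320), with the axis aligned vertically.

```bash
python3 - <<'E'
from h import *
d=pickle.load(open('d6.pkl','rb'));st=d['state'];w=d['wrist']
P=lambda u,v:(u/2+130-.25,v/2+90-.25)
a=np.array([np.cos(.16),np.sin(.16)])
q=cast(w,[P(306,204)],.024,st)[0];t=cast(w,[P(306,320)],.016,st)[0];print(q+.012*a,t-.038*a,t-q,np.linalg.norm(t-q), proj(w,[*(np.array(st['ee_pos'])[:2]),.012],st)[0]*2-[260,180])
print('lw/edges',np.diff(cast(w,[P(233,204),P(376,204)],.024,st),axis=0))
E
```

```text
[ 0.45397094 -0.15988333] [ 0.45346824 -0.16004925] [0.04885866 0.00779999] 0.04947735260436859 [310.29750208 244.38813002]
lw/edges [[-0.00812896  0.0505126 ]]
```

```bash
python3 -m inch '{"linear":[[-0.05,-0.07,-0.6],[0,0,-0.6],[0,0,-0.6],[0,0,-0.6],[0,0,-0.5],[0,0,-0.3],[0,0,-0.14],[0,0,0]],"dr":[[0,0,0],[0,0,0],[0,0,0],[0,0,0],[0,0,0],[0,0,0],[0,0,0],[0,0,0]]}' 
python3 -m inch '{"linear":[[0,0,0],[0,0,0],[0,0,0],[0,0,0],[0,0,0],[0,0,0],[0,0,0],[0,0,0]],"dr":[[0,0,0],[0,0,0],[0,0,0],[0,0,0],[0,0,0],[0,0,0],[0,0,0],[0,0,0]]}' 0
```

```text
t: 12.55
ee_pos: [0.4594, -0.1579, 0.1776]
eef_rot: [[-0.987, -0.161, -0.0], [-0.161, 0.987, 0.0], [0.0, 0.0, -1.0]]
force: [-0.4, 0.3, 0.2]
gripper_width: 0.07
grasp_force: 0.0
t: 13.55
ee_pos: [0.4595, -0.158, 0.1781]
eef_rot: [[-0.987, -0.161, 0.001], [-0.161, 0.987, -0.0], [-0.001, -0.0, -1.0]]
force: [-0.7, -0.0, 5.4]
gripper_width: 0.0136
grasp_force: 58.5
```

```bash
python3 -m inch '{"linear":[[0,0,1],[0,0,1],[1,0.54,0],[1,0.54,0],[1,0.54,0],[1,0.54,0],[1,0.54,0],[1,0.54,0]],"dr":[[0,0,0],[0,0,0],[0,0,0],[0,0,0],[0,0,-0.1],[0,0,-0.1],[0,0,-0.07],[0,0,0]]}' 
python3 -m inch '{"linear":[[0.98,0.51,0],[0,0,0],[0,0,-0.4],[0,0,-0.4],[0,0,-0.4],[0,0,-0.3],[0,0,0],[0,0,0]],"dr":[[0,0,0],[0,0,0],[0,0,0],[0,0,0],[0,0,0],[0,0,0],[0,0,0],[0,0,0]]}'
python3 pk.py 7
```

```text
t: 14.55
ee_pos: [0.64, -0.0601, 0.2371]
eef_rot: [[-0.993, -0.121, -0.001], [-0.121, 0.993, 0.0], [0.001, 0.0, -1.0]]
force: [0.7, 0.4, -0.8]
gripper_width: 0.0132
grasp_force: 58.6
t: 15.55
ee_pos: [0.669, -0.0454, 0.1929]
eef_rot: [[-0.993, -0.121, 0.001], [-0.121, 0.993, 0.0], [-0.001, 0.0, -1.0]]
force: [0.5, 0.4, -0.9]
gripper_width: 0.014
grasp_force: 58.6
[ 0.66896028 -0.04537841  0.19289151]
```

View pics/c7.png

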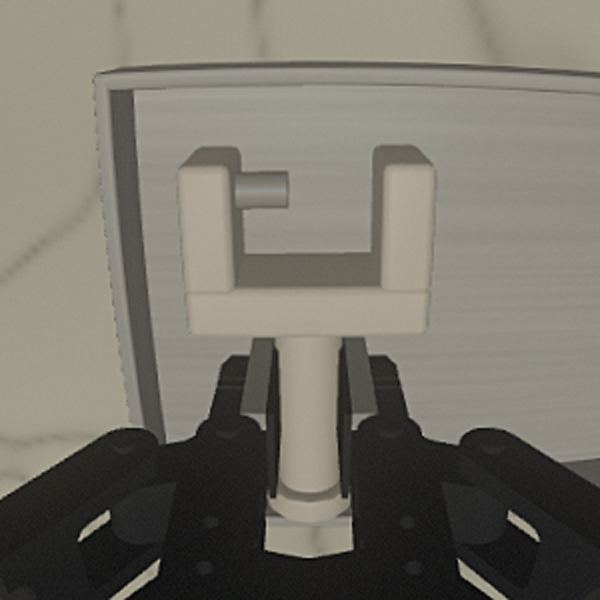

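The peg is held level over the tray with margin at the near and right-hand walls. Lower and release.

```bash
python3 -m inch '{"linear":[[0,0,-0.1],[0,0,-0.1],[0,0,-0.1],[0,0,-0.07],[0,0,0],[0,0,0],[0,0,0],[0,0,0]],"dr":[[0,0,0],[0,0,0],[0,0,0],[0,0,0],[0,0,0],[0,0,0],[0,0,0],[0,0,0]]}' 
python3 -m inch '{"linear":[[0,0,0],[0,0,0],[0,0,0],[0,0,0],[0,0,0.3],[0,0,0.7],[0,0,1],[0,0,1]],"dr":[[0,0,0],[0,0,0],[0,0,0],[0,0,0],[0,0,0],[0,0,0],[0,0,0],[0,0,0]]}' 36
```

```text
t: 16.6
ee_pos: [0.6687, -0.0454, 0.1822]
eef_rot: [[-0.993, -0.121, -0.0], [-0.121, 0.993, 0.0], [0.0, 0.0, -1.0]]
force: [-2.1, 0.9, 5.2]
gripper_width: 0.0137
grasp_force: 59.3
t: 17.6
ee_pos: [0.6689, -0.0454, 0.2742]
eef_rot: [[-0.993, -0.121, 0.002], [-0.121, 0.993, 0.0], [-0.002, -0.0, -1.0]]
force: [0.6, 0.1, 0.2]
gripper_width: 0.036
grasp_force: 0.0
```

```bash
python3 -m inch '{"linear":[[-0.94,0.97,0],[-0.94,0.97,0],[-0.94,0.97,0],[-0.94,0.97,0],[-0.94,0.97,0],[-0.94,0.97,0],[-0.94,0.97,0],[-0.94,0.97,0]],"dr":[[0,0,-0.3],[0,0,-0.3],[0,0,-0.3],[0,0,-0.3],[0,0,-0.3],[0,0,-0.3],[0,0,-0.3],[0,0,-0.3]]}' 60
python3 -m inch '{"linear":[[-0.94,0.97,0],[-0.94,0.97,0],[-0.93,0.97,0],[0,0,0],[0,0,0],[0,0,0],[0,0,0],[0,0,0]],"dr":[[0,0,-0.3],[0,0,-0.3],[0,0,-0.3],[0,0,0],[0,0,0],[0,0,0],[0,0,0],[0,0,0]]}'
python3 pk.py 8
```

```text
t: 18.6
ee_pos: [0.4425, 0.1885, 0.2733]
eef_rot: [[-0.971, 0.238, 0.003], [0.238, 0.971, 0.002], [-0.002, 0.002, -1.0]]
force: [0.2, 0.3, 0.5]
gripper_width: 0.06
grasp_force: 0.0
t: 19.6
ee_pos: [0.3593, 0.2743, 0.2715]
eef_rot: [[-0.931, 0.366, -0.0], [0.366, 0.931, -0.0], [0.0, -0.0, -1.0]]
force: [-0.2, -0.9, -0.1]
gripper_width: 0.0596
grasp_force: 0.0
[0.35925074 0.27428386 0.27150181]
```

View pics/c8.png

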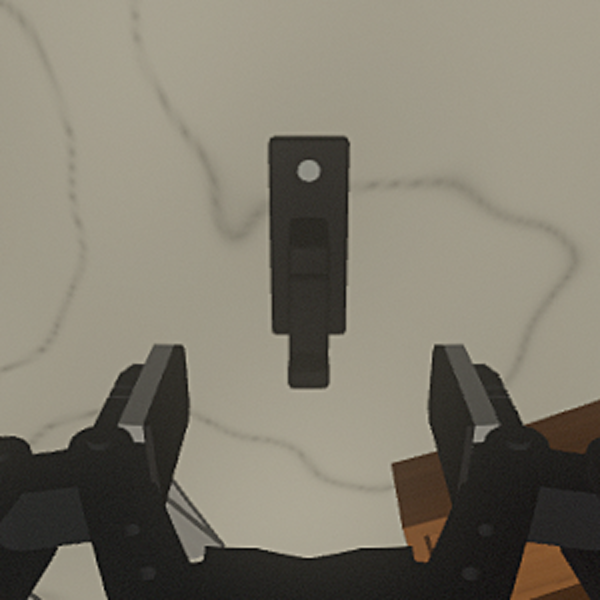

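The hook is aligned; its plate spans crop (269..349, 136..333).

```bash
cat > q.py <<'E'
import sys,json
from h import *
tag=sys.argv[1];d=pickle.load(open(f'd{tag}.pkl','rb'));st=d['state'];w=d['wrist']
P=np.array(json.loads(sys.argv[2]),float);z=np.array(json.loads(sys.argv[3]),float)
q=np.vstack([cast(w,(p/2+[129.75,89.75]),zz,st)[0] for p,zz in zip(P[:,:2],np.broadcast_to(z,len(P)))])
m=q.mean(0);print('pts',q.round(4).tolist(),'sides',np.linalg.norm(q-np.roll(q,-1,0),axis=1).round(4),'mean',m.round(4),'units to go',((m-np.array(st['ee_pos'])[:2])/.03).round(2))
E
python3 q.py 8 '[[269,136],[349,136],[346,333],[273,333]]' .007
```

```text
Traceback (most recent call last):
  File "q.py", line 4, in <module>
    P=np.array(json.loads(sys.argv[2]),float);z=np.array(json.loads(sys.argv[3]),float)
                                                         ~~~~~~~~~~^^^^^^^^^^^^^
json.decoder.JSONDecodeError: Expecting value: line 1 column 1 (char 0)
```

```bash
python3 q.py 8 '[[269,136],[349,136],[346,333],[273,333]]' 0.007
```

```text
pts [[0.3145, 0.2761], [0.3251, 0.3031], [0.399, 0.2744], [0.3883, 0.2472]] sides [0.0291 0.0792 0.0293 0.0792] mean [0.3567 0.2752] units to go [-0.08  0.03]
```

```bash
python3 -m inch '{"linear":[[-0.08,0.03,-0.5],[0,0,-0.5],[0,0,-0.5],[0,0,-0.5],[0,0,-0.5],[0,0,-0.35],[0,0,0],[0,0,0]],"dr":[[0,0,0],[0,0,0],[0,0,0],[0,0,0],[0,0,0],[0,0,0],[0,0,0],[0,0,0]]}' 
python3 -m inch '{"linear":[[0,0,0],[0,0,0],[0,0,0],[0,0,0],[0,0,0],[0,0,0],[0,0,0],[0,0,0]],"dr":[[0,0,0],[0,0,0],[0,0,0],[0,0,0],[0,0,0],[0,0,0],[0,0,0],[0,0,0]]}' 0
```

```text
t: 20.65
ee_pos: [0.3566, 0.2757, 0.1862]
eef_rot: [[-0.931, 0.365, 0.0], [0.365, 0.931, 0.0], [-0.0, 0.001, -1.0]]
force: [0.7, -0.1, 0.1]
gripper_width: 0.0601
grasp_force: 0.0
t: 21.65
ee_pos: [0.3567, 0.2758, 0.1865]
eef_rot: [[-0.931, 0.365, 0.001], [0.365, 0.931, 0.001], [-0.0, 0.001, -1.0]]
force: [-0.4, -0.7, 6.7]
gripper_width: 0.0132
grasp_force: 59.2
```

```bash
python3 -m inch '{"linear":[[0,0,0.9],[0,0,0.9],[0,0,0.7],[0.97,-0.777,0],[0.97,-0.777,0],[0.97,-0.777,0],[0.97,-0.777,0],[0.97,-0.777,0]],"dr":[[0,0,0],[0,0,0],[0,0,0],[0,0,0.33],[0,0,0.33],[0,0,0.33],[0,0,0.33],[0,0,0.33]]}' 
python3 -m inch '{"linear":[[0.97,-0.777,0],[0.97,-0.777,0],[0.97,-0.777,0],[0.97,-0.777,0],[0.97,-0.777,0],[0,0,0],[0,0,0],[0,0,0]],"dr":[[0,0,0.33],[0,0,0.33],[0,0,0.33],[0,0,0.33],[0,0,0.33],[0,0,0],[0,0,0],[0,0,0]]}'
python3 pk.py 9
```

```text
t: 22.65
ee_pos: [0.5026, 0.1581, 0.2607]
eef_rot: [[-0.992, 0.124, -0.001], [0.124, 0.992, -0.0], [0.001, -0.0, -1.0]]
force: [-0.2, 0.8, -0.2]
gripper_width: 0.0128
grasp_force: 58.5
t: 23.65
ee_pos: [0.6466, 0.0438, 0.2608]
eef_rot: [[-0.992, -0.123, -0.001], [-0.123, 0.992, 0.001], [0.001, 0.001, -1.0]]
force: [0.1, 1.1, -0.1]
gripper_width: 0.0127
grasp_force: 58.5
[0.64664292 0.04381022 0.26079532]
```

View pics/c9.png

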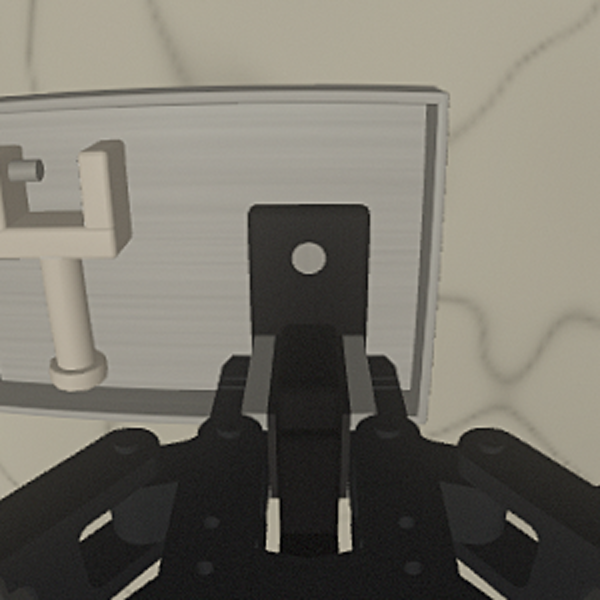

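The peg lies flat in the tray, and the hook is over free floor. Lower and release.

```bash
python3 -m inch '{"linear":[[0,0,-0.5],[0,0,-0.5],[0,0,-0.5],[0,0,-0.4],[0,0,-0.2],[0,0,-0.1],[0,0,-0.1],[0,0,-0.05]],"dr":[[0,0,0],[0,0,0],[0,0,0],[0,0,0],[0,0,0],[0,0,0],[0,0,0],[0,0,0]]}' 
python3 -m inch '{"linear":[[0,0,0],[0,0,0],[0,0,0],[0,0,0],[0,0,0],[0,0,0],[0,0,0],[0,0,0]],"dr":[[0,0,0],[0,0,0],[0,0,0],[0,0,0],[0,0,0],[0,0,0],[0,0,0],[0,0,0]]}'
```

```text
t: 24.7
ee_pos: [0.6476, 0.0425, 0.1907]
eef_rot: [[-0.993, -0.121, 0.001], [-0.121, 0.993, 0.0], [-0.001, 0.0, -1.0]]
force: [0.2, -1.2, -0.1]
gripper_width: 0.0132
grasp_force: 58.5
t: 25.7
ee_pos: [0.6475, 0.0425, 0.1906]
eef_rot: [[-0.993, -0.121, -0.0], [-0.121, 0.993, 0.0], [0.0, 0.0, -1.0]]
force: [0.4, 0.2, -0.4]
gripper_width: 0.013
grasp_force: 58.7
```

```bash
python3 -m inch '{"linear":[[0,0,-0.03],[0,0,-0.03],[0,0,0],[0,0,0],[0,0,0],[0,0,0],[0,0,0],[0,0,0]],"dr":[[0,0,0],[0,0,0],[0,0,0],[0,0,0],[0,0,0],[0,0,0],[0,0,0],[0,0,0]]}' 
python3 -m inch '{"linear":[[0,0,0],[0,0,0],[0,0,0],[0,0,0],[0,0,0.3],[0,0,0.7],[0,0,0.9],[0,0,0.9]],"dr":[[0,0,0],[0,0,0],[0,0,0],[0,0,0],[0,0,0],[0,0,0],[0,0,0],[0,0,0]]}' 34
python3 -m inch '{"linear":[[-0.9,-0.155,0],[-0.9,-0.155,0],[-0.9,-0.155,0],[-0.9,-0.155,0],[-0.9,-0.155,0],[-0.9,-0.155,0],[0,0,0],[0,0,0]],"dr":[[0,0,0.2],[0,0,0.2],[0,0,0.2],[0,0,0.2],[0,0,0.2],[0,0,0.2],[0,0,0],[0,0,0]]}' 70
python3 pk.py 10
```

```text
t: 26.7
ee_pos: [0.6475, 0.0426, 0.1905]
eef_rot: [[-0.993, -0.121, -0.0], [-0.121, 0.993, -0.0], [0.0, -0.0, -1.0]]
force: [-4.6, -1.1, 10.3]
gripper_width: 0.013
grasp_force: 60.4
t: 27.7
ee_pos: [0.6476, 0.0426, 0.2753]
eef_rot: [[-0.993, -0.121, 0.002], [-0.121, 0.993, 0.0], [-0.002, 0.0, -1.0]]
force: [0.2, -0.5, 0.4]
gripper_width: 0.0342
grasp_force: 0.0
t: 28.7
ee_pos: [0.4866, 0.0148, 0.274]
eef_rot: [[-0.955, -0.296, 0.003], [-0.296, 0.955, 0.0], [-0.003, -0.001, -1.0]]
force: [0.1, -0.9, -0.1]
gripper_width: 0.0697
grasp_force: 0.0
[0.48655588 0.01480095 0.27401154]
```

View pics/c10.png

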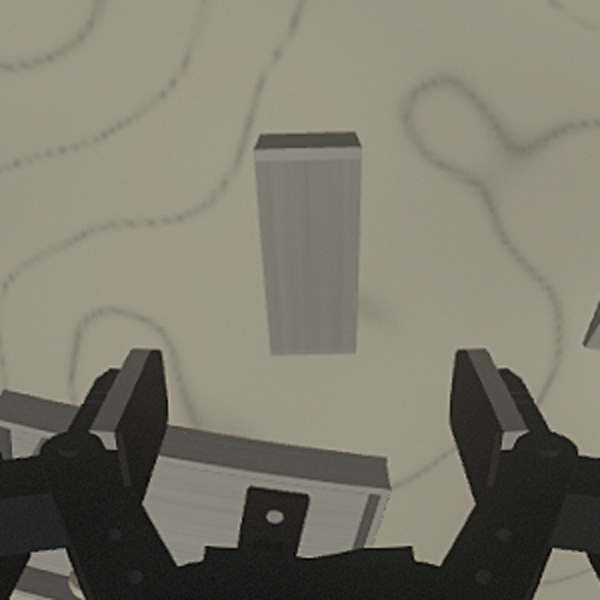

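The hook now lies in the tray. Large wedge: thick top edge at (254,150)-(361,148) and toe at (271,355)-(357,353). That is my last picture, so from here I go by numbers.

```bash
python3 q.py 10 '[[254,150],[361,148],[357,354],[271,355]]' '[0.032,0.032,0.001,0.001]'
```

```text
pts [[0.453, -0.0154], [0.4419, 0.0181], [0.5303, 0.049], [0.5415, 0.0143]] sides [0.0353 0.0936 0.0364 0.0934] mean [0.4917 0.0165] units to go [0.17 0.06]
```

```bash
python3 -m inch '{"linear":[[-0.03,0,-0.6],[0,0,-0.6],[0,0,-0.6],[0,0,-0.6],[0,0,-0.5],[0,0,-0.3],[0,0,0],[0,0,0]],"dr":[[0,0,0.13],[0,0,0],[0,0,0],[0,0,0],[0,0,0],[0,0,0],[0,0,0],[0,0,0]]}' 
python3 -m inch '{"linear":[[0,0,0],[0,0,0],[0,0,0],[0,0,0],[0,0,0],[0,0,0],[0,0,0],[0,0,0]],"dr":[[0,0,0],[0,0,0],[0,0,0],[0,0,0],[0,0,0],[0,0,0],[0,0,0],[0,0,0]]}' 0
```

```text
t: 29.75
ee_pos: [0.4849, 0.0147, 0.1772]
eef_rot: [[-0.949, -0.315, 0.001], [-0.315, 0.949, 0.0], [-0.001, -0.0, -1.0]]
force: [-0.2, -0.3, -0.7]
gripper_width: 0.0701
grasp_force: 0.0
t: 30.75
ee_pos: [0.4847, 0.0147, 0.1775]
eef_rot: [[-0.949, -0.315, 0.001], [-0.315, 0.949, -0.0], [-0.001, -0.0, -1.0]]
force: [-1.9, 0.1, 5.9]
gripper_width: 0.0341
grasp_force: 59.0
```

```bash
python3 -m inch '{"linear":[[0,0,0.7],[0,0,1],[0,0,1],[0,0,0.8],[0,0,0],[0,0,0],[0,0,0],[0,0,0]],"dr":[[0,0,0],[0,0,0],[0,0,0],[0,0,0],[0,0,0],[0,0,0],[0,0,0],[0,0,0]]}'
python3 - <<'E'
from h import *
d=pickle.load(open('d1.pkl','rb'));w=d['wrist'];st=d['state']
hsv=cv2.cvtColor(w['image'],cv2.COLOR_RGB2HSV);m=((hsv[...,1]>120)&(hsv[...,0]<20)).astype(np.uint8)
m[250:]=0
c=max(cv2.findContours(m,cv2.RETR_EXTERNAL,cv2.CHAIN_APPROX_NONE)[0],key=cv2.contourArea)
print(cv2.approxPolyDP(c,4,True).reshape(-1,2).tolist())
p=cv2.approxPolyDP(c,4,True).reshape(-1,2)
print(cast(w,p,.045,st).round(3).tolist())
# sub-check of base corners with model: rim corners projected
def R(a):return np.array([[np.cos(a),-np.sin(a)],[np.sin(a),np.cos(a)]])
q=np.array([(-.065,-.092),(.065,-.092),(-.065,.092)])@R(-.073).T+[.5465,.355];print(q.round(3).tolist(),proj(w,np.c_[q,[.045]*3],st).round(0).tolist())
E
```

```text
t: 31.75
ee_pos: [0.4843, 0.0146, 0.2808]
eef_rot: [[-0.949, -0.315, -0.002], [-0.315, 0.949, -0.0], [0.002, 0.001, -1.0]]
force: [0.2, -0.8, -2.4]
gripper_width: 0.0338
grasp_force: 60.5
[[276, 0], [265, 128], [388, 140], [399, 39], [392, 127], [398, 132], [392, 132], [391, 141], [401, 129], [403, 134], [410, 128], [410, 136], [416, 136], [410, 133], [421, 128], [417, 138], [428, 140], [424, 131], [430, 140], [433, 137], [435, 151], [395, 142], [441, 152], [434, 147], [442, 144], [440, 139], [446, 147], [456, 139], [453, 152], [456, 144], [465, 143], [462, 152], [473, 147], [469, 156], [477, 150], [482, 159], [479, 149], [488, 148], [490, 155], [488, 148], [499, 146], [497, 139], [501, 143], [509, 131], [502, 138], [503, 132], [497, 130], [506, 129], [501, 128], [508, 122], [502, 112], [511, 121], [504, 110], [510, 107], [508, 95], [517, 89], [519, 103], [514, 101], [511, 110], [518, 106], [505, 169], [509, 170], [522, 80], [524, 0], [403, 0], [401, 24], [400, 0]]
[[0.486, 0.404], [0.475, 0.27], [0.603, 0.261], [0.612, 0.369], [0.607, 0.275], [0.614, 0.27], [0.607, 0.27], [0.606, 0.
[... 336 characters left out ...]
 [0.686, 0.262], [0.698, 0.264], [0.695, 0.253], [0.71, 0.26], [0.705, 0.249], [0.716, 0.257], [0.725, 0.247], [0.719, 0.258], [0.732, 0.261], [0.736, 0.253], [0.732, 0.261], [0.749, 0.264], [0.744, 0.273], [0.751, 0.268], [0.762, 0.284], [0.752, 0.274], [0.753, 0.282], [0.743, 0.283], [0.757, 0.286], [0.749, 0.286], [0.76, 0.295], [0.749, 0.305], [0.764, 0.296], [0.752, 0.308], [0.761, 0.313], [0.757, 0.327], [0.771, 0.336], [0.776, 0.32], [0.767, 0.321], [0.763, 0.31], [0.774, 0.316], [0.763, 0.237], [0.77, 0.236], [0.779, 0.349], [0.787, 0.456], [0.618, 0.415], [0.615, 0.386], [0.614, 0.414]]
[[0.475, 0.268], [0.605, 0.259], [0.488, 0.451]] [[265.0, 130.0], [389.0, 142.0], [279.0, -40.0]]
```

The box centre is confirmed by the wrist view at about (0.546, 0.356). Carry the large wedge.

```bash
python3 -m inch '{"linear":[[0.161,0.93,0],[0.161,0.93,0],[0.161,0.93,0],[0.161,0.93,0],[0.161,0.93,0],[0.161,0.93,0],[0.161,0.93,0],[0.161,0.93,0]],"dr":[[0,0,-0.24],[0,0,-0.24],[0,0,-0.24],[0,0,-0.24],[0,0,-0.24],[0,0,-0.24],[0,0,-0.24],[0,0,-0.24]]}'
python3 -m inch '{"linear":[[0.161,0.93,0],[0.161,0.93,0],[0.161,0.93,0],[0,0,0],[0,0,-0.5],[0,0,-0.5],[0,0,0],[0,0,0]],"dr":[[0,0,-0.24],[0,0,-0.24],[0,0,-0.24],[0,0,0],[0,0,0],[0,0,0],[0,0,0],[0,0,0]]}'
```

```text
t: 32.75
ee_pos: [0.5232, 0.2387, 0.281]
eef_rot: [[-0.999, -0.032, -0.001], [-0.032, 0.999, -0.001], [0.001, -0.001, -1.0]]
force: [1.5, 0.1, -2.2]
gripper_width: 0.034
grasp_force: 60.5
t: 33.75
ee_pos: [0.5379, 0.3211, 0.2516]
eef_rot: [[-0.997, 0.076, -0.0], [0.076, 0.997, -0.0], [0.0, -0.0, -1.0]]
force: [-0.1, -0.2, -1.5]
gripper_width: 0.0341
grasp_force: 60.5
```

```bash
python3 -m inch '{"linear":[[0,0,-0.5],[0,0,-0.5],[0,0,-0.5],[0,0,-0.4],[0,0,-0.2],[0,0,-0.05],[0,0,0],[0,0,0]],"dr":[[0,0,0],[0,0,0],[0,0,0],[0,0,0],[0,0,0],[0,0,0],[0,0,0],[0,0,0]]}'
python3 -m inch '{"linear":[[0,0,-0.03],[0,0,-0.03],[0,0,0],[0,0,0],[0,0,0],[0,0,0],[0,0,0],[0,0,0]],"dr":[[0,0,0],[0,0,0],[0,0,0],[0,0,0],[0,0,0],[0,0,0],[0,0,0],[0,0,0]]}'
```

```text
t: 34.75
ee_pos: [0.5379, 0.3217, 0.1878]
eef_rot: [[-0.997, 0.075, 0.001], [0.075, 0.997, 0.001], [-0.001, 0.001, -1.0]]
force: [0.0, 0.2, -2.9]
gripper_width: 0.0342
grasp_force: 60.5
t: 35.75
ee_pos: [0.5378, 0.3215, 0.1856]
eef_rot: [[-0.997, 0.075, 0.0], [0.075, 0.997, 0.0], [-0.0, 0.0, -1.0]]
force: [-1.1, -1.9, 1.3]
gripper_width: 0.0343
grasp_force: 60.9
```

```bash
python3 -m inch '{"linear":[[0,0,0],[0,0,0],[0,0,0],[0,0,0],[0,0,0.3],[0,0,0.7],[0,0,0.9],[0,0,0.9]],"dr":[[0,0,0],[0,0,0],[0,0,0],[0,0,0],[0,0,0],[0,0,0],[0,0,0],[0,0,0]]}' 46
python3 -m inch '{"linear":[[-0.43,-0.91,0],[-0.43,-0.91,0],[-0.43,-0.91,0],[-0.43,-0.91,0],[-0.43,-0.91,0],[-0.43,-0.92,0],[0,0,0],[0,0,0]],"dr":[[0,0,0.17],[0,0,0.17],[0,0,0.17],[0,0,0.16],[0,0,0.16],[0,0,0.16],[0,0,0],[0,0,0]]}' 64
python3 pk.py 11
python3 - <<'E'
from h import *
d=pickle.load(open('d11.pkl','rb'));w=d['wrist'];st=d['state']
im=w['image'].astype(np.int16);u,v=proj(w,[.464,.1572,.01],st)[0].astype(int);print(u,v)
# steel is greyer than the warm cloth: r-b small
g=cv2.GaussianBlur((w['image']),(3,3),0).astype(int);s=(g[...,0]-g[...,2])
print(np.median(s[v-80:v+80,u-80:u+80]),s[v-2:v+3,u].tolist())
m=np.zeros(s.shape,np.uint8);m[v-90:v+70,u-70:u+70]=((s<18)|(g[...,0]<105))[v-90:v+70,u-70:u+70]
m=cv2.morphologyEx(m,cv2.MORPH_OPEN,np.ones((3,3)))
c=max(cv2.findContours(m,cv2.RETR_EXTERNAL,cv2.CHAIN_APPROX_NONE)[0],key=cv2.contourArea)
print(cv2.contourArea(c),cv2.approxPolyDP(c,3,True).reshape(-1,2).tolist(),cv2.minAreaRect(c))
y=.073;R=np.array([[np.cos(y),-np.sin(y)],[np.sin(y),np.cos(y)]])
X=np.array([(-.026,-.014,.022),(-.026,.014,.022),(.036,.014,.001),(.036,-.014,.001),(-.026,.014,0),(-.026,-.014,0)]);X[:,:2]=X[:,:2]@R.T+[.46,.1572]
print(proj(w,X,st).round(1).tolist())
E
```

```text
t: 36.75
ee_pos: [0.5377, 0.3215, 0.2709]
eef_rot: [[-0.997, 0.075, 0.0], [0.075, 0.997, 0.0], [-0.0, 0.0, -1.0]]
force: [0.1, 0.8, -0.3]
gripper_width: 0.0459
grasp_force: 0.0
t: 37.75
ee_pos: [0.4607, 0.158, 0.2701]
eef_rot: [[-0.997, -0.073, 0.002], [-0.073, 0.997, 0.001], [-0.002, 0.001, -1.0]]
force: [-0.3, 0.5, 0.2]
gripper_width: 0.0641
grasp_force: 0.0
[0.46074038 0.15803075 0.27012871]
283 218
22.0 [12, 12, 12, 13, 13]
2773.5 [[264, 179], [267, 254], [299, 254], [302, 181]] ((283.0, 216.0), (76.0, 40.0), 90.0)
[[263.2, 183.6], [303.8, 183.6], [300.7, 251.5], [266.3, 251.5], [302.0, 176.5], [264.9, 176.5]]
```

The wedge is where predicted, within 2 mm. Descend and grip.

```bash
python3 -m inch '{"linear":[[0,0,-0.6],[0,0,-0.6],[0,0,-0.6],[0,0,-0.6],[0,0,-0.4],[0,0,-0.3],[0,0,0],[0,0,0]],"dr":[[0,0,0],[0,0,0],[0,0,0],[0,0,0],[0,0,0],[0,0,0],[0,0,0],[0,0,0]]}' 
python3 -m inch '{"linear":[[0,0,0],[0,0,0],[0,0,0],[0,0,0],[0,0,0],[0,0,0],[0,0,0],[0,0,0]],"dr":[[0,0,0],[0,0,0],[0,0,0],[0,0,0],[0,0,0],[0,0,0],[0,0,0],[0,0,0]]}' 0
python3 -m inch '{"linear":[[0,0,0.7],[0,0,1],[0,0,1],[0,0,0.5],[0,0,0],[0,0,0],[0,0,0],[0,0,0]],"dr":[[0,0,0],[0,0,0],[0,0,0],[0,0,0],[0,0,0],[0,0,0],[0,0,0],[0,0,0]]}'
```

```text
t: 38.8
ee_pos: [0.4605, 0.1576, 0.1768]
eef_rot: [[-0.997, -0.073, 0.001], [-0.073, 0.997, 0.0], [-0.001, 0.0, -1.0]]
force: [0.0, -0.1, 0.0]
gripper_width: 0.064
grasp_force: 0.0
t: 39.8
ee_pos: [0.4604, 0.1575, 0.1772]
eef_rot: [[-0.997, -0.073, 0.001], [-0.073, 0.997, 0.0], [-0.001, 0.0, -1.0]]
force: [-1.8, 0.2, 5.1]
gripper_width: 0.0257
grasp_force: 62.7
t: 40.8
ee_pos: [0.4601, 0.1574, 0.2717]
eef_rot: [[-0.997, -0.073, -0.002], [-0.073, 0.997, -0.0], [0.002, -0.0, -1.0]]
force: [0.4, 0.5, -1.3]
gripper_width: 0.0263
grasp_force: 63.2
```

```bash
python3 -m inch '{"linear":[[0.35,0.994,0],[0.35,0.994,0],[0.35,0.994,0],[0.35,0.994,0],[0.35,0.994,0],[0.35,0.994,0],[0.35,0.994,0],[0.35,0.994,0]],"dr":[[0,0,-0.12],[0,0,-0.12],[0,0,-0.12],[0,0,-0.12],[0,0,-0.12],[0,0,-0.13],[0,0,-0.13],[0,0,-0.13]]}'
python3 -m inch '{"linear":[[0,0,0],[0,0,-0.5],[0,0,-0.5],[0,0,-0.5],[0,0,-0.5],[0,0,-0.5],[0,0,-0.25],[0,0,0]],"dr":[[0,0,0],[0,0,0],[0,0,0],[0,0,0],[0,0,0],[0,0,0],[0,0,0],[0,0,0]]}'
python3 -m inch '{"linear":[[0,0,-0.05],[0,0,-0.05],[0,0,0],[0,0,0],[0,0,0],[0,0,0],[0,0,0],[0,0,0]],"dr":[[0,0,0],[0,0,0],[0,0,0],[0,0,0],[0,0,0],[0,0,0],[0,0,0],[0,0,0]]}'
```

```text
t: 41.8
ee_pos: [0.5445, 0.3969, 0.2716]
eef_rot: [[-0.997, 0.076, -0.001], [0.076, 0.997, -0.001], [0.001, -0.001, -1.0]]
force: [0.8, -0.6, -2.9]
gripper_width: 0.0256
grasp_force: 63.2
t: 42.8
ee_pos: [0.5441, 0.3959, 0.1892]
eef_rot: [[-0.997, 0.075, -0.001], [0.075, 0.997, -0.001], [0.001, -0.001, -1.0]]
force: [-0.2, 0.5, -1.4]
gripper_width: 0.0256
grasp_force: 63.2
t: 43.8
ee_pos: [0.5443, 0.396, 0.1869]
eef_rot: [[-0.997, 0.075, -0.0], [0.075, 0.997, 0.0], [0.0, 0.0, -1.0]]
force: [-0.1, -0.4, -1.3]
gripper_width: 0.0258
grasp_force: 63.2
```

Not touching yet, so lower another 2 mm.

```bash
python3 -m inch '{"linear":[[0,0,-0.03],[0,0,-0.03],[0,0,0],[0,0,0],[0,0,0],[0,0,0],[0,0,0],[0,0,0]],"dr":[[0,0,0],[0,0,0],[0,0,0],[0,0,0],[0,0,0],[0,0,0],[0,0,0],[0,0,0]]}'
```

```text
t: 44.8
ee_pos: [0.5443, 0.396, 0.1853]
eef_rot: [[-0.997, 0.075, -0.0], [0.075, 0.997, 0.0], [0.0, 0.0, -1.0]]
force: [-1.0, -0.6, 2.4]
gripper_width: 0.0257
grasp_force: 63.9
```

```bash
python3 -m inch '{"linear":[[0,0,0],[0,0,0],[0,0,0],[0,0,0],[0,0,0.3],[0,0,0.7],[0,0,1],[0,0,1]],"dr":[[0,0,0],[0,0,0],[0,0,0],[0,0,0],[0,0,0],[0,0,0],[0,0,0],[0,0,0]]}' 38
python3 -m inch '{"linear":[[0,-0.5,1],[-0.5,-0.5,1],[-0.5,-0.5,1],[-0.5,0,0],[0,0,0],[0,0,0],[0,0,0],[0,0,0]],"dr":[[0,0,0],[0,0,0],[0,0,0],[0,0,0],[0,0,0],[0,0,0],[0,0,0],[0,0,0]]}'
python3 - <<'E'
from h import *
d=snap(['wrist','side','scene'],'12');w=d['wrist'];st=d['state']
def R(y):return np.array([[np.cos(y),-np.sin(y)],[np.sin(y),np.cos(y)]])
g=w['image'].astype(int);s=g[...,0]-g[...,2]
box=np.array([(-.055,-.082),(.055,-.082),(.055,.082),(-.055,.082)])@R(-.073).T+[.546,.356]
pb=proj(w,np.c_[box,[.008]*4],st);print(pb.round(0).tolist())
m=np.zeros(s.shape,np.uint8);cv2.fillPoly(m,[pb.astype(int)],1);m&=(s<25).astype(np.uint8)
m=cv2.morphologyEx(m,cv2.MORPH_OPEN,np.ones((3,3)))
for c in cv2.findContours(m,cv2.RETR_EXTERNAL,cv2.CHAIN_APPROX_NONE)[0]:
    if cv2.contourArea(c)>300: print('box',cv2.contourArea(c),cv2.approxPolyDP(c,4,True).reshape(-1,2).tolist())
for nm,ly,lx,T,t,h,wd in (('lw',-.035,-.006,-.04,.052,.032,.018),('sw',.04,-.005,-.026,.036,.022,.014)):
    X=np.array([(T,-wd),(T,wd),(t,wd),(t,-wd)])+[lx,ly];print(nm,proj(w,np.c_[X@R(-.073).T+[.546,.356],[h+.008,h+.008,.009,.009]],st).round(0).tolist())
# tray & key in the side view: dark / bright blobs
im=d['side']['image'];hsv=cv2.cvtColor(im,cv2.COLOR_RGB2HSV)
m=(hsv[...,2]<75).astype(np.uint8)
for c in cv2.findContours(m,cv2.RETR_EXTERNAL,cv2.CHAIN_APPROX_NONE)[0]:
    x,y,a,b=cv2.boundingRect(c)
    if 60<cv2.contourArea(c)<3000 and y>100 and x>200: print('dark',x,y,a,b)
print('expect hook',proj(d['side'],[.648,.043,.02]),'key~',proj(d['side'],[.538,-.361,.01]))
E
```

```text
t: 45.8
ee_pos: [0.5444, 0.3961, 0.2778]
eef_rot: [[-0.997, 0.075, 0.001], [0.075, 0.997, 0.001], [-0.001, 0.001, -1.0]]
force: [0.1, 0.1, -0.5]
gripper_width: 0.0378
grasp_force: 0.0
t: 46.8
ee_pos: [0.4996, 0.3511, 0.3644]
eef_rot: [[-0.997, 0.075, -0.001], [0.075, 0.997, -0.001], [0.001, -0.001, -1.0]]
force: [0.1, -0.5, -0.2]
gripper_width: 0.0382
grasp_force: 0.0
[[214.0, 176.0], [221.0, 270.0], [362.0, 269.0], [371.0, 176.0]]
box 1392.0 [[318, 200], [316, 253], [339, 253], [346, 205], [343, 200]]
box 2858.0 [[242, 185], [238, 201], [245, 258], [231, 259], [229, 269], [276, 264], [275, 185]]
lw [[237.0, 192.0], [275.0, 192.0], [277.0, 264.0], [245.0, 264.0]]
sw [[320.0, 204.0], [347.0, 204.0], [340.0, 251.0], [316.0, 252.0]]
dark 352 347 28 24
dark 397 255 31 18
dark 275 196 88 54
dark 278 177 86 43
dark 308 111 17 42
expect hook [[308.06181465 195.43995956]] key~ [[365.18292457 358.28816986]]
```

Wedge contours match the predicted flat poses within 3 px, and the key blob is inside the bowl. Handing in.

```bash
python3 -c "
from bench import r
print(r.finish_job())"
```

```text
the job is handed in; nothing more can be done
None
```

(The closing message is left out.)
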